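# Tug the block heater's cover, free its catch if it holds, and hold the cover open

### The arm

A 6-joint arm with a two-finger parallel gripper is mounted at the origin on a cart in front of the work surface, level with it; the furniture and walls round the work are solid. World frame = base frame: x ahead of the robot, y to its left, z up, the work surface at z = 0. Lengths are in mm, angles in rad, forces in N, time in s.
With the tool pointing down it reaches from about 300 to 750 mm from the base axis. Payload 8.5 kg.
Tool frame: the origin (TCP) lies at the very end of the fingers, on their centre line; the grasp point (between the pads) lies 19 mm behind it; z points along the fingers, y is the line along which they close (so a half turn about z gives the same grasp; the last joint's range is limited). The gripper opens to 85 mm and grips with 20 to 120 N. Pads are 22 mm wide; open, the fingers measure 114 mm over their backs; the gripper's body (76 mm by 85 mm) begins 54 mm behind the grasp point. The pads swing forward as they close: fully open they stand 13 mm farther back than shut.
Start: joints at [-1.397, 0.381, 1.297, -0, 1.464, -0.215], TCP at [208.486, -508.934, 210.922] pointing down, gripper open.
Joint ranges: [-3.11, 3.11], [-0.89, 2.33], [0.22, 2.48], [-1.42, 4.56], [0.17, 2.85], [-2.88, 2.88]. Speed limits (rad/s): [2.39, 2.39, 3.14, 3.14, 3.14, 3.14].

### API

Orientations are given as a unit quaternion [x, y, z, w].
In Python, from plant import manip gives the robot as it stands.
- The arm moves only by the shell command python3 -m creep 'ROWS' [FORCE]. ROWS is JSON, a list of rows, each a list of 7 numbers: the shift along the world's x, y, z in m, then the turn, a rotation vector about the world's x, y, z in degrees, then the opening, from 0 (shut) to 1 (fully open). In form: [[tx, ty, tz, ax, ay, az, claw], ...]. A call has 1 to 10 rows; each row shifts and turns the commanded pose from where the row before left it; what a row does not reach is not made up. A row lasts 1/10 s, in which the tool goes at most 50 mm and 8.59 degrees, less where a joint would pass 70% of its speed; a pose out of reach is approached as far as the arm can. A call is refused whole if a number of a shift passes 0.05 or a number of a turn 8.59, either way. A call with a gripper value outside its range is refused whole. The fingers move at their own pace and stop on an object; FORCE is the grip in N (left out, the last holds). Time passes only in rows, so rows that do not move let the fingers close. It gives the time, the measured TCP pose, the force, the opening and the grip force at its end, in the units of the state.
- manip.sense(): the state, without advancing time (a new reading comes with each control period).
- manip.get_image(name): name is "side" or "top" or "wrist"; returns a dict with "img" (400x640x3 uint8, blue, green, red), "depth" (400x640 float32, mm along the optical axis (not along the pixel's ray), 0 where there is no reading), "mtx" (3x3 intrinsics, pixels), "k1" (the pictures are not rectified: a ray, as slopes to the right and down, at radius r is drawn at 1 + k1 r^2 times it, then the intrinsics apply), "R" (3x3) and "t" (3): a world point X has camera coordinates R X + t. Camera axes: x right, y down, z forward; pixel columns grow to the right and rows downward; lengths in mm; the calibration is good to about 2 mm. A picture is of the moment at which its call begins.
- manip.job_done(): hands the job in; it is judged then, once.
The state is a dict: "clock": time; "joint_positions": joint angles; "dq": joint speeds; "effort": joint torques, N m; "tool_pos": TCP position; "ee_rot": TCP orientation; "contact_force": force on the tool from outside, world axes, zero at the start; "wrist_torque": the same for the moment, N m; "width": finger opening in mm; "finger_force": force on a finger pad.
Only numpy, scipy, OpenCV 4.12 (cv2) and the standard library are available. Lean on these libraries where they do the work, as an engineer would, in place of code of your own. Each camera call takes 0.05 s, during which the arm holds its last target. There are 200 camera calls.

### The job

First tug the block heater's cover upward by its bar handle, before using the round knob on top, to find out whether the cover is caught. If it is caught, push the knob down against its spring, turn it a full quarter turn clockwise (seen from above) and let it spring back up; if it is not caught leave the knob as it is, for a quarter turn would catch it. Then lift the cover by its handle to about 45 degrees and finish while still gripping the handle, holding the cover there (it falls shut if let go), with the cup, the label roll and the tape roll left where they are.

Things in the scene. Friction and masses are not known exactly. Their poses are not given: they have to be found in the camera images.
- block_heater: white plastic bench block heater, 200x200 mm, rim 85 mm high, fixed to the desk; covered by a grey lid. Origin: centre of its underside on the desk. Its -x side is the front (handle side, grey panel with vents), +x the hinge side, z up. Its place and yaw (within 0.3 rad) vary.
- handle: round steel bar of the cover's handle, 10 mm thick, 100 mm long along its own y, carried at both ends 40 mm in front of the heater's front edge, with 35 mm of clear space between bar and heater for a finger. Origin: middle of the bar, 92 mm above the desk when shut; fixed to the cover and turns with it. Its axes are those of the heater when shut.
- cover_hinge (a point): point on the cover's hinge line at the middle of the heater's rear edge, 85 mm above the desk. The hinge runs along the heater's y; the bar's middle is 243 mm in front of it and 7 mm above it when shut.
- cover (a joint): angle of the cover (rad): 0 shut, grows as the front is lifted, stop at 1.3. The cover with handle weighs about 0.6 kg (about 3 N to lift at the bar) and falls shut unless held. Caught, it rises only about 0.02 rad (4 to 5 mm at the bar) and then stops hard; not caught, it swings up freely. Whether it is caught cannot be seen from outside.
- knob_grip (a point): point on the axis of the round black fluted knob (32 mm wide) at the height to grip it, fixed to the cover: 34 mm above the cover's top face (132 mm above the desk), 160 mm in front of the hinge line, mid cover. The knob's top is 46 mm, its underside 10 mm above that face. A fixed round collar 52 mm wide, 3 mm high lies below it.
- knob_push (a joint): how far the knob is pushed down (m): 0 up, 0.008 fully down; spring of 4 N at the start to 8 N fully down. Lugs stop it from turning unless it is pushed at least 0.006; it springs up only within 0.1 rad of either end of the quarter turn.
- knob_turn (a joint): turn of the knob (rad), grows clockwise seen from above: 0 at the start, 1.57 after the quarter turn; stops at -0.06 and 1.63. It stays where it is turned. The quarter turn frees a caught cover, and catches a free one.
- cup: bystander: specimen cup with a blue lid, 64 mm wide, 64 mm high, loose, left of the heater. Origin: centre of its underside.
- label_roll: bystander: white label roll, 69 mm wide, 41 mm high, loose, left of the heater. Origin: centre of its underside.
- tape_roll: bystander: beige roll of tape lying flat, 103 mm wide, 25 mm high, loose, right of the heater. Origin: centre of its underside.

How it is judged (in metres and radians):
On the way:
1. the cover is tugged up off its seat by the handle with the fingers, before the knob has been pushed or turned (value of joint cover above 0.008 rad and contact force between the fingers and handle above 1 N and value of joint knob_push below 0.002 m and value of joint knob_turn below 0.15 rad), for 0.1 s.
At the end, for the whole second after the job is handed in: The cover stands still, 0.55 to 1.05 rad (32 to 60 degrees) open, carried by the fingers on its handle (contact force over 2 N); the knob is up (pushed less than 2 mm) and either as it was or turned its full quarter turn (within 0.15 rad) (value of joint cover between 0.55 and 1.05 rad and velocity of joint cover between -0.1 and 0.1 rad/s and contact force between the fingers and handle above 2 N and value of joint knob_push below 0.002 m and (value of joint knob_turn below 0.15 rad or value of joint knob_turn above 1.42 rad)); the arm keeps its last pose, push and grip.
It fails at once if the cup is moved by more than 30 mm (distance of cup from where it was at the start of the episode above 0.03 m).
It fails at once if the label roll is moved by more than 30 mm (distance of label_roll from where it was at the start of the episode above 0.03 m).
It fails at once if the tape roll is moved by more than 30 mm (distance of tape_roll from where it was at the start of the episode above 0.03 m).
It also fails if it takes over 72 s, if anything falls off the work surface, if the arm or the gripper's body presses on something with over 40 N, if the wrist force passes 120 N, or if a joint passes its speed limit or range.

## Working session

There is one attempt and no reset: what is moved stays moved. The work goes in short steps, Python scripts to look and compute and a shell command to move; the robot and the scene stay as the last step left them, time stands still between calls to the robot, and variables do not carry over. Pictures are saved under pics/ and viewed, at most 10 in all, crops included, and the job is handed in when it is done.

```bash
mkdir -p pics; cat > h.py <<'E'
import numpy as np, cv2
from plant import manip
def pts(im):
    h,w=im["depth"].shape
    u,v=np.meshgrid(np.arange(w),np.arange(h)); K=im["mtx"]
    p=cv2.undistortPoints(np.stack([u,v],-1).reshape(-1,1,2).astype(np.float64),np.array(K,float),np.array([im["k1"],0,0,0.]))[:,0]
    d=im["depth"].reshape(-1,1)
    c=np.hstack([p*d,d]); X=(c-np.array(im["t"]).reshape(1,3))@np.array(im["R"])
    X[d[:,0]==0]=np.nan
    return X.reshape(h,w,3)
E
python3 - <<'E'
from h import *
a=manip.get_image("top");b=manip.get_image("side")
np.save("top.npy",a,allow_pickle=True);np.save("side.npy",b,allow_pickle=True)
cv2.imwrite("pics/top.png",a["img"]);cv2.imwrite("pics/side.png",b["img"])
s=manip.sense();print(s)
X=pts(a)
for v in range(20,400,40): print(v,[tuple(np.round(X[v,u]).tolist()) for u in range(40,640,80)])
E
```

```text
{'clock': 0.1, 'joint_positions': array([-1.39729664e+00,  3.81130414e-01,  1.29814743e+00,  2.08695352e-05,
        1.46359158e+00, -2.15295882e-01]), 'dq': array([-6.85711201e-04,  4.21326808e-04, -2.56954057e-03, -3.25491394e-05,
        8.47419811e-04,  3.99457285e-05]), 'effort': array([ 3.93777707e-03, -4.49226022e+01, -2.31654382e+01, -2.15653981e-04,
        3.65196465e-03,  4.96442482e-06]), 'tool_pos': array([ 208.44705554, -508.6689541 ,  210.38523045]), 'ee_rot': array([ 9.81164198e-01,  1.93174558e-01,  2.37119591e-05, -6.38029625e-04]), 'contact_force': array([ 0.10948399, -0.35765149, -0.21848733]), 'wrist_torque': array([ 0.02681509,  0.03843191, -0.0281244 ]), 'finger_force': 0.0, 'width': 85.00852139903348}
20 [(1035.0, 698.0, 362.0), (1108.0, 546.0, 241.0), (1112.0, 314.0, 228.0), (1114.0, 77.0, 215.0), (1112.0, -165.0, 206.0), (1110.0, -409.0, 194.0), (1112.0, -658.0, 175.0), (1111.0, -907.0, 157.0)]
60 [(992.0, 777.0, 231.0), (1109.0, 653.0, 1.0), (1104.0, 376.0, -0.0), (1066.0, 91.0, 60.0), (1087.0, -183.0, 4.0), (1109.0, -477.0, -59.0), (1106.0, -768.0, -74.0),
[... 880 characters left out ...]
4.0, 1.0), (396.0, -156.0, 2.0), (415.0, -626.0, -786.0), (406.0, -1010.0, -770.0), (396.0, -1309.0, -636.0)]
300 [(269.0, 1354.0, -789.0), (258.0, 959.0, -776.0), (246.0, 570.0, -785.0), (282.0, 92.0, 145.0), (303.0, -95.0, 643.0), (221.0, -610.0, -778.0), (215.0, -991.0, -770.0), (215.0, -1316.0, -686.0)]
340 [(80.0, 1334.0, -783.0), (67.0, 953.0, -786.0), (55.0, 569.0, -798.0), (170.0, 94.0, 134.0), (146.0, -147.0, -5.0), (32.0, -598.0, -786.0), (216.0, -411.0, 545.0), (32.0, -1312.0, -721.0)]
380 [(-103.0, 1319.0, -784.0), (-116.0, 943.0, -786.0), (-126.0, 559.0, -778.0), (32.0, 107.0, -2.0), (27.0, -141.0, -2.0), (168.0, -224.0, 654.0), (141.0, -407.0, 536.0), (-152.0, -1315.0, -767.0)]
```

View pics/top.png

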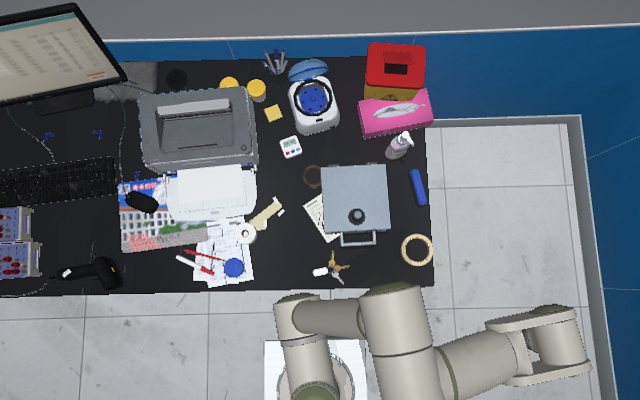

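View pics/side.png

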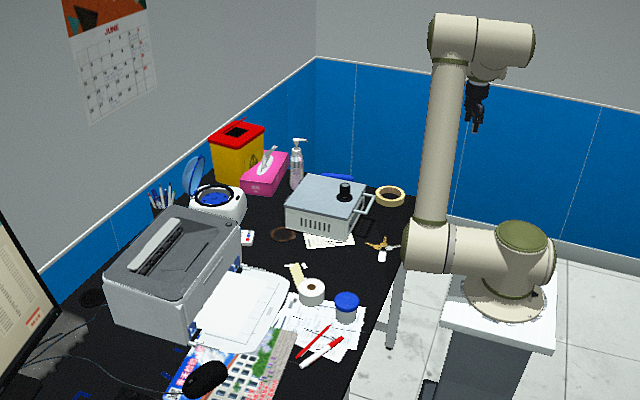

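The top view shows the lid at columns 320–390, rows 163–235, the knob near (356,215) and the bar near (358,240). The tape roll is at (417,250), the cup at (233,268) and the label roll at (246,233). The side view agrees. Next I measure positions.

```bash
cat > m.py <<'E'
from h import *
a=np.load("top.npy",allow_pickle=True).item();X=pts(a)
def ray(uv,z):
    p=cv2.undistortPoints(np.array(uv,float).reshape(-1,1,2),np.array(a["mtx"],float),np.array([a["k1"],0,0,0.]))[:,0]
    R=np.array(a["R"]);t=np.array(a["t"]).reshape(3)
    C=-R.T@t; d=np.hstack([p,np.ones((len(p),1))])@R
    return C+d*((z-C[2])/d[:,2])[:,None]
roi=np.zeros(X.shape[:2],bool);roi[155:262,300:400]=1
z=X[...,2]
m=(roi&(z>84)&(z<112)).astype(np.uint8)
n,l,st,_=cv2.connectedComponentsWithStats(cv2.morphologyEx(m,cv2.MORPH_OPEN,np.ones((5,5))))
i=1+np.argmax(st[1:,4]);print("lid",st[i],np.nanmedian(z[l==i]))
v,u=np.nonzero(l==i);P=ray(np.c_[u,v],98.)
r=cv2.minAreaRect(P[:,:2].astype(np.float32));print(r)
hsv=cv2.cvtColor(a["img"],cv2.COLOR_BGR2HSV)
k=roi&(hsv[...,2]<70)&(np.indices(z.shape)[0]>200)&(np.indices(z.shape)[0]<228)&(np.indices(z.shape)[1]>340)&(np.indices(z.shape)[1]<375)
v,u=np.nonzero(k&(z>125));print("knob",len(v),u.mean(),v.mean(),np.median(z[k&(z>125)]),ray([[u.mean(),v.mean()]],144.),X[k&(z>125)].mean(0))
g=(roi&(np.indices(z.shape)[0]>233)&(hsv[...,2]>75)&(z>50)).astype(np.uint8)
v,u=np.nonzero(g);print("bar px",len(v),u.min(),u.max(),v.min(),v.max())
Q=ray(np.c_[u,v],95.);print(cv2.minAreaRect(Q[:,:2].astype(np.float32)))
cv2.imwrite("pics/crop.png",cv2.resize(a["img"][150:270,300:440],None,fx=5,fy=5,interpolation=cv2.INTER_CUBIC))
E
python3 m.py
```

```text
lid [ 321  162   70   70 4242] 98.18686533667929
((590.0098266601562, -139.1256103515625), (213.50900268554688, 205.23707580566406), 1.835614562034607)
knob 42 356.8809523809524 214.07142857142858 142.88832742783362 [[ 526.86472421 -139.45960318  144.        ]] [ 527.30352902 -139.73117247  140.82344291]
bar px 158 340 375 234 245
((455.1024169921875, -142.74642944335938), (107.34797668457031, 33.69216537475586), 88.65048217773438)
```

View pics/crop.png

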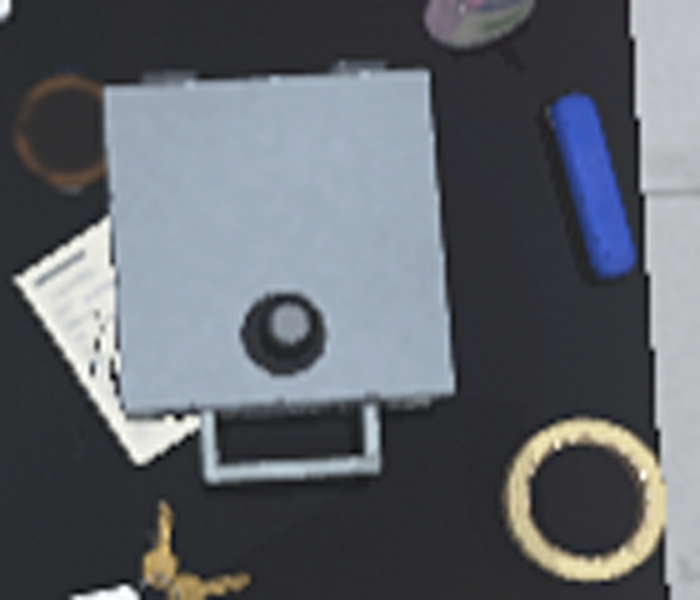

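The crop shows lid corners at (105,85), (430,70), (455,393), (125,415), bar ends at (205,475) and (380,463), and the knob's pale top cap at (292,323) (crop scale 5). I cast rays through these.

```bash
cat >> m.py <<'E'
print("----")
f=lambda q:np.array(q,float)/5+[300-.4,150-.4]
np.set_printoptions(precision=1,suppress=True)
C=ray(f([[105,85],[430,70],[455,393],[125,415]]),97.);print(C)
B=ray(f([[205,473],[380,462]]),97.);print(B)
kt=ray(f([[292,323]]),144.);print(kt)
d=lambda p,q:(np.degrees(np.arctan2(*(q-p)[:2][::-1])),np.linalg.norm((q-p)[:2]))
print(d(C[1],C[0]),d(C[2],C[3]),d(C[3],C[0]),d(C[2],C[1]),d(B[1],B[0]),d(B.mean(0),kt[0]))
R=np.array(a["R"]);print("cam",-R.T@np.array(a["t"]).reshape(3))
E
python3 m.py|sed -n '/----/,$p'
```

```text
----
[[ 686.7  -35.5   97. ]
 [ 691.  -239.6   97. ]
 [ 487.2 -245.    97. ]
 [ 478.4  -42.5   97. ]]
[[ 441.8  -90.4   97. ]
 [ 446.  -197.3   97. ]]
[[ 526.4 -142.8  144. ]]
(np.float64(91.1966515156787), np.float64(204.1265680906007)) (np.float64(92.47168572776731), np.float64(202.66685248343396)) (np.float64(1.9374891550652145), np.float64(208.3956320943703)) (np.float64(1.5295699915941756), np.float64(203.87196975513564)) (np.float64(92.26784857213411), np.float64(106.95046745861833)) (np.float64(0.735438847275437), np.float64(82.50604731864945))
cam [ 345.5  -24.5 1452.9]
```

Measured: bar centre ≈ (444,−144,92), knob ≈ (527,−142), yaw ≈ 1.8°, and the bar-to-knob distance of 82.5 mm matches the given 83. I'll approach the bar with the tool tilted forward about 35°, so that lifting brings it upright and clear of the knob.

```bash
python3 -m creep '[[0.02,0.036,0,0,0,6.95,0.4],[0.02,0.036,0,0,0,6.95,0.4],[0.02,0.036,0,0,0,6.95,0.4],[0.02,0.036,0,0,0,6.95,0.4],[0.02,0.036,0,0,0,6.95,0.4],[0.02,0.036,0,0,0,6.95,0.4],[0.02,0.036,0,0,0,6.95,0.4],[0.02,0.036,0,0,0,6.95,0.4],[0.02,0.036,0,0,0,6.95,0.4],[0.02,0.036,0,0,0,6.95,0.4]]' 40
python3 -m creep '[[0,0,0,0.15,-5,0,0.4],[0,0,0,0.15,-5,0,0.4],[0,0,0,0.15,-5,0,0.4],[0,0,0,0.15,-5,0,0.4],[0,0,0,0.15,-5,0,0.4],[0,0,0,0.15,-5,0,0.4],[0,0,0,0.15,-5,0,0.4],[0,0,0,0,0,0,0.4],[0,0,0,0,0,0,0.4]]'
python3 - <<'E'
from h import *
from scipy.spatial.transform import Rotation as R
s=manip.sense();print(s["tool_pos"],s["joint_positions"],s["width"]);M=R.from_quat(s["ee_rot"]).as_matrix();print(M.round(3))
w=manip.get_image("wrist");np.save("w1.npy",w,allow_pickle=True);cv2.imwrite("pics/w1.png",w["img"])
E
```

```text
clock: 1.1
tool_pos: [408.9, -147.3, 210.8]
ee_rot: [0.694, 0.72, -0.0, -0.0]
contact_force: [1.0, -0.8, 0.2]
width: 34.1
finger_force: 0.0
clock: 2.0
tool_pos: [408.3, -149.3, 211.0]
ee_rot: [0.664, 0.685, 0.215, 0.209]
contact_force: [0.2, -0.1, -0.7]
width: 34.3
finger_force: 0.0
[ 408.29945049 -149.32922784  210.97494308] [-0.9656134  -0.03223088  1.99087362  0.64224146  0.92891439 -1.32271533] 34.335264665675545
[[-0.03   0.82   0.572]
 [ 1.     0.025  0.017]
 [-0.     0.572 -0.82 ]]
```

View pics/w1.png

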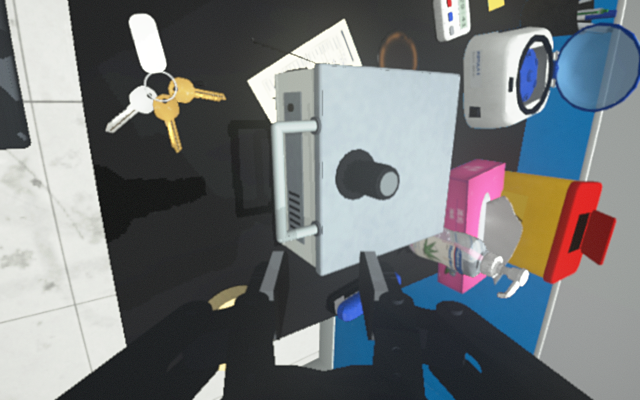

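The wrist view shows the bar vertical at column ~280, rows 123–243, and the knob top at (384,181). I cast both to refine.

```bash
cat > ray.py <<'E'
from h import *
def ray(a,uv,z):
    p=cv2.undistortPoints(np.array(uv,float).reshape(-1,1,2),np.array(a["mtx"],float),np.array([a["k1"],0,0,0.]))[:,0]
    R=np.array(a["R"]);t=np.array(a["t"]).reshape(3)
    C=-R.T@t; d=np.hstack([p,np.ones((len(p),1))])@R
    return C+d*((z-C[2])/d[:,2])[:,None]
E
python3 - <<'E'
from ray import *
np.set_printoptions(precision=1,suppress=True)
a=np.load("w1.npy",allow_pickle=True).item();X=pts(a)
g=a["img"].min(2);D=X[...,2]
pp=[]
for v in range(140,230,10):
    m=[u for u in range(262,300) if 80<D[v,u]<105 and g[v,u]>60]
    # contiguous bar run
    if m:
        run=[m[0]]
        for u in m[1:]:
            if u-run[-1]==1: run.append(u)
            else: break
        pp.append([(run[0]+run[-1])/2,v]);print(v,run[0],run[-1],X[v,run].mean(0))
print(ray(a,pp,92.))
print(ray(a,[[280,123],[280,243]],92.),ray(a,[[384,181]],144.))
E
```

```text
140 271 282 [ 440.1 -102.7   97.2]
150 272 283 [ 440.9 -111.1   97.2]
160 272 283 [ 440.9 -119.6   97. ]
170 273 283 [ 441.  -128.2   97.5]
180 273 284 [ 441.5 -137.1   97. ]
190 274 284 [ 441.6 -146.    97.6]
200 274 285 [ 442.5 -155.5   96.5]
210 275 285 [ 442.5 -164.6   97.2]
220 275 285 [ 442.4 -174.1   97.1]
[[ 442.8 -103.3   92. ]
 [ 443.6 -111.8   92. ]
 [ 443.4 -120.5   92. ]
 [ 443.8 -129.4   92. ]
 [ 444.1 -138.4   92. ]
 [ 444.5 -147.6   92. ]
 [ 444.8 -156.9   92. ]
 [ 445.2 -166.5   92. ]
 [ 445.  -176.1   92. ]]
[[ 446.3  -89.1   92. ]
 [ 444.6 -199.    92. ]] [[ 522.6 -137.5  144. ]]
```

```bash
python3 -m creep '[[0.0005,0.001,-0.018,0,0,0,0.27],[0.0005,0.001,-0.018,0,0,0,0.27],[0.0005,0.001,-0.018,0,0,0,0.27],[0.0005,0.001,-0.018,0,0,0,0.27],[0,0,0,0,0,0,0.27],[0,0,0,0,0,0,0.27]]'
python3 -m creep '[[0.0057,0,-0.0082,0,0,0,0.27],[0.0057,0,-0.0082,0,0,0,0.27],[0.0057,0,-0.0082,0,0,0,0.27],[0.0057,0,-0.0082,0,0,0,0.27],[0.0057,0,-0.0082,0,0,0,0.27],[0,0,0,0,0,0,0.27],[0,0,0,0,0,0,0.27]]'
python3 - <<'E'
from h import *
w=manip.get_image("wrist");np.save("w2.npy",w,allow_pickle=True);cv2.imwrite("pics/w2.png",w["img"])
E
```

```text
clock: 2.65
tool_pos: [411.1, -145.0, 139.4]
ee_rot: [0.663, 0.685, 0.216, 0.209]
contact_force: [-0.3, 0.1, -0.3]
width: 23.4
finger_force: 0.0
clock: 3.35
tool_pos: [439.2, -144.9, 98.2]
ee_rot: [0.664, 0.685, 0.216, 0.21]
contact_force: [-0.7, 0.3, -0.1]
width: 23.1
finger_force: 0.0
```

View pics/w2.png

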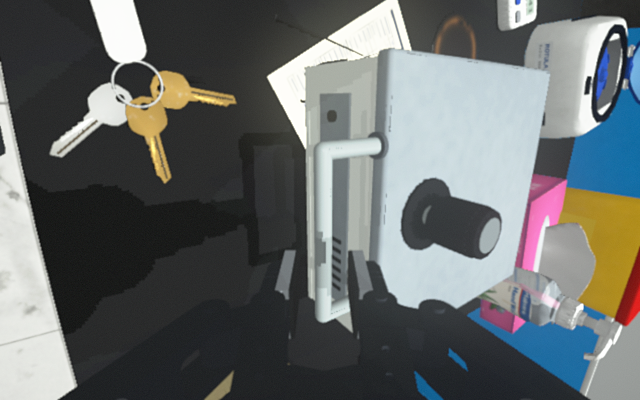

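The two fingertips (columns ~287 and ~360) straddle the bar (column ~323) evenly. I advance and close.

```bash
python3 -m creep '[[0.0055,0,-0.008,0,0,0,0.27],[0.0055,0,-0.008,0,0,0,0.27],[0.0055,0,-0.008,0,0,0,0.27],[0,0,0,0,0,0,0.27],[0,0,0,0,0,0,0],[0,0,0,0,0,0,0],[0,0,0,0,0,0,0],[0,0,0,0,0,0,0],[0,0,0,0,0,0,0]]' 40
```

```text
clock: 4.3
tool_pos: [455.4, -145.0, 74.4]
ee_rot: [0.664, 0.685, 0.216, 0.21]
contact_force: [-5.0, 1.1, 7.3]
width: 7.8
finger_force: 39.6
```

```bash
python3 -m creep '[[0,0,0.001,0,0,0,0],[0,0,0.001,0,0,0,0],[0,0,0.001,0,0,0,0],[0,0,0.001,0,0,0,0],[0,0,0,0,0,0,0],[0,0,0,0,0,0,0]]'
python3 -m creep '[[0,0,0.001,0,0,0,0],[0,0,0.001,0,0,0,0],[0,0,0.001,0,0,0,0],[0,0,0,0,0,0,0],[0,0,0,0,0,0,0]]'
```

```text
clock: 4.9
tool_pos: [455.5, -144.9, 77.9]
ee_rot: [0.664, 0.685, 0.216, 0.21]
contact_force: [-0.2, 0.2, -3.2]
width: 7.5
finger_force: 39.1
clock: 5.4
tool_pos: [455.6, -144.9, 81.0]
ee_rot: [0.664, 0.685, 0.216, 0.21]
contact_force: [2.6, 0.8, -3.4]
width: 7.5
finger_force: 39.0
```

```bash
python3 -m creep '[[0,0,0.001,0,0,0,0],[0,0,0.001,0,0,0,0],[0,0,0.001,0,0,0,0],[0,0,0,0,0,0,0],[0,0,0,0,0,0,0]]'
python3 -m creep '[[0,0,0.001,0,0,0,0],[0,0,0.001,0,0,0,0],[0,0,0.001,0,0,0,0],[0,0,0,0,0,0,0],[0,0,0,0,0,0,0]]'
```

```text
clock: 5.9
tool_pos: [455.7, -144.9, 84.2]
ee_rot: [0.664, 0.685, 0.216, 0.21]
contact_force: [5.5, 1.2, -3.4]
width: 7.5
finger_force: 38.9
clock: 6.4
tool_pos: [455.9, -145.0, 87.3]
ee_rot: [0.664, 0.685, 0.216, 0.21]
contact_force: [7.1, 0.8, -3.6]
width: 7.3
finger_force: 38.9
```

Up 13 mm at a steady 3.5 N (the cover's own weight) with no hard stop, so the cover isn't caught and the knob stays untouched. Next I work out the arc.

```bash
python3 - <<'E'
import numpy as np
f=lambda th:np.array([-243*np.cos(th)+7*np.sin(th),243*np.sin(th)+7*np.cos(th)])
def tcp(th):
    p=np.radians(35)-(th-.053); return f(th)+20.8*np.array([np.sin(p),-np.cos(p)])
T=np.array([tcp(.053+.05*i) for i in range(16)]);print(np.diff(T,axis=0).round(1).tolist(), (T[-1]-T[0]).round(1))
E
```

```text
[[0.4, 11.5], [1.0, 11.5], [1.6, 11.4], [2.1, 11.3], [2.7, 11.2], [3.3, 11.0], [3.8, 10.9], [4.3, 10.7], [4.9, 10.4], [5.4, 10.2], [5.9, 9.9], [6.4, 9.6], [6.9, 9.3], [7.3, 8.9], [7.7, 8.5]] [ 63.7 156.3]
```

```bash
python3 -m creep '[[0.0002,0,0.0058,-0.04,1.43,0,0],[0.0002,0,0.0057,-0.04,1.43,0,0],[0.0005,0,0.0058,-0.04,1.43,0,0],[0.0005,0,0.0057,-0.04,1.43,0,0],[0.0008,0,0.0057,-0.04,1.43,0,0],[0.0008,0,0.0057,-0.04,1.43,0,0],[0.0010,0,0.0057,-0.04,1.43,0,0],[0.0011,0,0.0056,-0.04,1.43,0,0],[0.0013,0.0001,0.0056,-0.04,1.43,0,0],[0.0014,0.0001,0.0056,-0.04,1.43,0,0]]'
```

```text
clock: 7.4
tool_pos: [463.5, -144.7, 144.0]
ee_rot: [0.685, 0.706, 0.129, 0.125]
contact_force: [8.7, 1.4, -5.5]
width: 7.9
finger_force: 39.5
```

```bash
python3 -m creep '[[0.0022,0,0.0055,-0.04,1.43,0,0],[0.0022,0,0.0055,-0.04,1.43,0,0],[0.0024,0,0.0055,-0.04,1.43,0,0],[0.0024,0,0.0054,-0.04,1.43,0,0],[0.0022,0.0001,0.0053,-0.04,1.43,0,0],[0.0022,0.0001,0.0054,-0.04,1.43,0,0],[0.0024,0.0001,0.0052,-0.04,1.43,0,0],[0.0025,0.0001,0.0052,-0.04,1.43,0,0],[0.0027,0.0001,0.0051,-0.04,1.43,0,0],[0.0027,0.0001,0.0051,-0.04,1.43,0,0]]'
```

```text
clock: 8.4
tool_pos: [484.9, -143.9, 196.8]
ee_rot: [0.695, 0.717, 0.038, 0.036]
contact_force: [-9.0, -0.4, 2.1]
width: 7.7
finger_force: 40.6
```

```bash
python3 -m creep '[[0.0027,0.0001,0.005,-0.04,1.43,0,0],[0.0027,0.0001,0.005,-0.04,1.43,0,0],[0.003,0.0001,0.0048,-0.04,1.43,0,0],[0.003,0.0001,0.0048,-0.04,1.43,0,0],[0.0033,0.0001,0.0047,-0.04,1.43,0,0],[0.0033,0.0001,0.0046,-0.04,1.43,0,0],[0.0036,0.0001,0.0045,-0.04,1.43,0,0],[0.0036,0.0001,0.0044,-0.04,1.43,0,0],[0,0,0,0,0,0,0],[0,0,0,0,0,0,0]]'
python3 -m creep '[[0,0,0,0,0,0,0],[0,0,0,0,0,0,0],[0,0,0,0,0,0,0],[0,0,0,0,0,0,0],[0,0,0,0,0,0,0],[0,0,0,0,0,0,0]]'
python3 - <<'E'
from h import *
w=manip.get_image("side");cv2.imwrite("pics/s2.png",w["img"][100:300,220:500].repeat(2,0).repeat(2,1))
E
```

```text
clock: 9.4
tool_pos: [511.3, -143.0, 234.7]
ee_rot: [0.696, 0.717, -0.032, -0.032]
contact_force: [-4.0, 0.8, 1.5]
width: 7.6
finger_force: 40.4
clock: 10.0
tool_pos: [511.3, -143.1, 234.7]
ee_rot: [0.696, 0.717, -0.032, -0.032]
contact_force: [-5.8, 2.0, 2.2]
width: 7.7
finger_force: 40.4
```

View pics/s2.png

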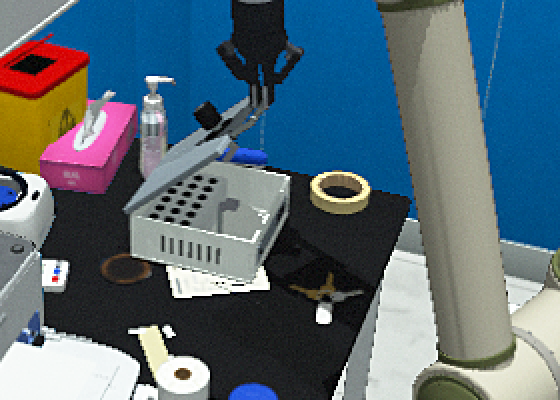

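The side view shows the cover open about 45° with the bar between the fingers at (262,100). The knob is clear, and the tape, label roll and cup are in place. The bar's height gives about 0.75 rad and the arm is still, so I hand in.

```bash
python3 -c "
from plant import manip
print(manip.job_done())"
```

```text
the job is handed in; nothing more can be done
None
```

The tug showed the cover was not caught, so I left the knob alone, lifted the cover to about 0.75 rad (43°) and handed in at about 10 s still gripping the handle, with the cup, label roll and tape roll not disturbed; no verdict came back.

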